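Nest the three handled lab pans on the cork mat

ROBOT

A 6-joint arm with a two-finger parallel gripper is mounted at the origin on the work surface. World frame = base frame: x ahead of the robot, y to its left, z up, the work surface at z = 0. Lengths are in m, angles in rad, forces in N, time in s.
With the tool pointing down it reaches from about 0.375 to 0.975 m from the base axis. Payload 3.8 kg.
Tool frame: the origin (TCP) lies at the very end of the fingers, on their centre line; the grasp point (between the pads) lies 19 mm behind it; z points along the fingers, y is the direction in which the jaws open and shut (so a half turn about z gives the same grasp; the last joint's range is limited). The gripper opens to 85 mm and grips with 20 to 120 N. Pads are 22 mm wide; open, the fingers measure 114 mm over their backs; the gripper's body (76 mm by 85 mm) begins 54 mm behind the grasp point. The pads swing forward as they close: fully open they stand 13 mm farther back than shut.
Start: joints at [-1.255, 0.264, 1.604, -0, 1.274, -0.037], TCP at [0.233, -0.633, 0.197] pointing down, gripper open.
Joint ranges: [-2.63, 2.63], [-0.94, 2.18], [0.31, 2.57], [-1.31, 4.45], [0, 2.66], [-2.55, 2.55]. Speed limits (rad/s): [2.57, 2.57, 3.14, 3.14, 3.14, 3.14].

INTERFACE

Orientations are given as a rotation vector (axis times angle).
In Python, from workcell import status, read_camera, camera_info, order gives the robot as it stands.
- The arm moves only by the tool move_arm, never from a script. Its argument "deltas" is a list of rows, each a list of 3 entries, a list of its own where there are three numbers: the turn, a rotation vector about the world's x, y, z as a fraction of full scale, then the shift along the world's x, y, z as a fraction of full scale, then the closure, from -1 (fully open) to 1 (shut), so that 0 is half open. A call has 1 to 20 rows; each row is the pose to reach, as a shift and turn from the pose commanded when the call began; what a row does not reach only later rows make up. Full scale, the value 1, is 0.1 m for a shift and pi/2 rad for a turn. A row lasts 1/8 s, in which the tool goes at most 62.5 mm and 10.7 degrees, less where a joint would pass 70% of its speed; a pose out of reach is approached as far as the arm can. A call with a number of a shift or a turn outside -1 to 1 is refused whole. A call with a gripper value outside its range is refused whole. The fingers move at their own pace and stop on an object; "grip_force" is the grip in N (left out, the last holds). Time passes only in rows, so rows that repeat a pose let the fingers close. It gives the time, the measured TCP pose, the force and the opening at its end, in the units of the state.
- status.read_state(): the state, without advancing time (a new reading comes with each control period).
- read_camera(name): name is "scene" or "top" or "wrist"; returns (picture, depth): 420x560x3 uint8, red, green, blue; 420x560 float32, m along the optical axis (not along the pixel's ray), 0 where there is no reading.
- camera_info(name): a dict with "K" (3x3 intrinsics, pixels), "R" (3x3) and "t" (3): a world point X has camera coordinates R X + t. Camera axes: x right, y down, z forward; pixel columns grow to the right and rows downward; lengths in m; the calibration is good to about 2 mm. The wrist camera is an equidistant fisheye: a pixel r from the principal point sees the ray r / f radians off the axis. A picture is of the moment at which its call begins: read the wrist's pose just before it. camera_info takes no time and is no camera call; for the wrist camera it gives the pose at the moment of the call.
- order.finish_job(): hands the job in, once; it reports no verdict.
The state is a dict: "time": time; "q": joint angles; "joint_vel": joint speeds; "joint_torque": joint torques, N m; "tool_pos": TCP position; "tcp_rot": TCP orientation; "wrist_force": force on the tool from outside, world axes, zero at the start; "torque": the same for the moment, N m; "width": opening from 0.0 (shut) to 1.0 (fully open).
Only numpy, scipy, OpenCV 4.12 (cv2) and the standard library are available. Lean on these libraries where they do the work, as an engineer would, in place of code of your own. Each camera call takes 0.05 s, during which the arm holds its last target. There are 200 camera calls.

TASK

Put the three steel pans that have handles away on the round cork mat as one nest, carrying them one at a time: first the large one in the middle of the mat, then the medium one into it, then the small one into that, each sitting upright, right down on the floor of the one below. Fan the handles out so that each points at least 30 degrees away from both the others. Set every pan down gently without dropping it, and leave the two bowls without handles and the amber bottle where they are.

Things in the scene. Friction and masses are not known exactly. Their poses are not given: they have to be found in the camera images.
- large_pan: Large open steel pan with a straight black handle: 100 mm across the rim, 86 mm at the foot, 42 mm high, wall and floor 3 mm, about 180 g. Origin: centre of underside, z up. Handle: level along its own -x, ending 98 mm from the pan's axis, 14 mm wide, from 38 to 50 mm above the underside. Pinch its last 30 mm across, from above; a 60 N grip holds the pan level.
- medium_pan: Medium open steel pan with a straight black handle: 80 mm across the rim, 68 mm at the foot, 50 mm high, wall and floor 3 mm, about 140 g. Origin: centre of underside, z up. Handle: level along its own -x, ending 98 mm from the pan's axis, 14 mm wide, from 46 to 58 mm above the underside. Pinch its last 30 mm across, from above; a 60 N grip holds the pan level.
- small_pan: Small open steel pan with a straight black handle: 60 mm across the rim, 50 mm at the foot, 58 mm high, wall and floor 3 mm, about 110 g. Origin: centre of underside, z up. Handle: level along its own -x, ending 98 mm from the pan's axis, 14 mm wide, from 54 to 66 mm above the underside. Pinch its last 30 mm across, from above; a 60 N grip holds the pan level.
- large_pan_end (a point): Outer end of the large pan's handle: 98 mm from the pan's axis along its own -x, 44 mm above its underside (mid-height of the handle).
- medium_pan_end (a point): Outer end of the medium pan's handle: 98 mm from the pan's axis along its own -x, 52 mm above its underside (mid-height of the handle).
- small_pan_end (a point): Outer end of the small pan's handle: 98 mm from the pan's axis along its own -x, 60 mm above its underside (mid-height of the handle).
- cork_mat: Round brown cork mat, fixed, 124 mm across, 5 mm thick. Origin: centre of its underside, on the counter. In the finished nest the undersides stand 5 mm (large), 8 mm (medium) and 11 mm (small) above the counter, and each inner handle passes about 7 mm over the rims below it.
- wide_bowl: Stainless-steel bowl without a handle, 88 mm across the rim, 36 mm high, loose; among the pans, to be left alone. Origin: centre of its underside.
- little_bowl: Small stainless-steel bowl without a handle, 68 mm across the rim, 30 mm high, loose; farther from the robot, to be left alone. Origin: centre of its underside.
- amber_bottle: Closed amber glass bottle, 40 mm across, 75 mm high, loose and upright behind the pans; to be left alone. Origin: centre of its underside.
Mind the look-alikes: they are no part of the job. Leave any blue or purple look-alike of the medium_pan alone.

How it is judged:
By the outcome, as a careful person would: the job done as asked, in the order asked, and still so for the second after the job is handed in, with the robot touching nothing.
It also fails if it takes over 96 s, if anything falls off the work surface, if the arm or the gripper's body presses on something with over 40 N, if the wrist force passes 120 N, or if a joint passes its speed limit or range.

## Working session

There is one attempt and no reset: what is moved stays moved. The work goes in short steps, Python scripts to look and compute and a tool call to move; the robot and the scene stay as the last step left them, time stands still between calls to the robot, and variables do not carry over. Pictures are saved under pics/ and viewed, about 12 in all and at most 16, crops included, and the job is handed in when it is done.

Besides the shell and the picture viewer there is one more tool, called after ">>>" as name([rows], argument=value, ...), one row to a line, values as JSON. move_arm: Moves the arm, as the interface text tells. Its arguments: {"type":"object","properties":{"deltas":{"type":"array","items":{"type":"array"}},"grip_force":{"type":"number"}},"required":["deltas"]}

```bash
ls; mkdir -p pics; python3 - <<'E'
from workcell import status, read_camera, camera_info
import cv2, numpy as np
print(status.read_state())
for n in("top","scene"):
    p,d=read_camera(n); cv2.imwrite(f"pics/{n}0.png",p[:,:,::-1]); np.save(f"pics/{n}0.npy",d)
    c=camera_info(n); print(n,c["K"],c["R"],c["t"])
E
```

```text
pics
{'time': 0.0, 'q': array([-1.25489992e+00,  2.64773878e-01,  1.60541272e+00, -2.58002176e-05,
        1.27371708e+00, -3.68913666e-02]), 'joint_vel': array([-2.65623685e-04,  4.15265409e-05, -3.77718204e-04,  2.61299268e-03,
       -1.08392515e-03,  8.48707753e-04]), 'joint_torque': array([-2.73075551e-03, -5.15118277e+01, -3.67310464e+01, -2.45432684e-04,
        1.28456918e-02,  2.17165656e-06]), 'tool_pos': array([ 0.23295781, -0.63263567,  0.19602727]), 'tcp_rot': array([-3.09059241e+00, -5.50899169e-01,  5.42739851e-04]), 'wrist_force': array([-0.14909911,  0.30947985,  0.69296991]), 'torque': array([0.00197416, 0.01274152, 0.01705873]), 'width': 0.9970858935247237}
top [[438.72780437   0.         280.44547132]
 [  0.         438.72780437 220.39113065]
 [  0.           0.           1.        ]] [[-0.02591023 -0.99963635 -0.00747245]
 [-0.99507439  0.02650603 -0.09552162]
 [ 0.09568495  0.00496066 -0.99539931]] [-0.03704423  0.57315508  1.15867134]
scene [[436.38882323   0.         277.33099164]
 [  0.         436.38882323 205.81113515]
 [  0.           0.           1.        ]] [[-0.45120896  0.89241039 -0.00376458]
 [ 0.51109914  0.25495265 -0.82083909]
 [-0.73156554 -0.37229403 -0.5711471 ]] [ 0.30493273 -0.20211124  1.80092904]
```

View pics/top0.png

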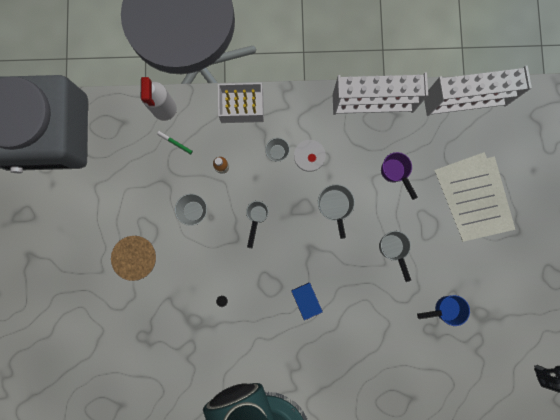

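View pics/scene0.png

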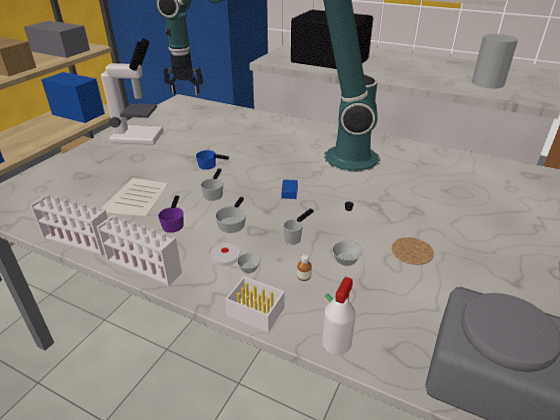

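Top picture: large pan at (336,203) with its handle to (342,237), medium at (394,246) to (408,280), and small at (257,212) to (250,247). The mat is at (133,258), the wide bowl at (191,208), the little bowl at (277,149) and the bottle at (220,163).

Look-alikes are purple at (396,167) and blue at (452,310). The steel one at (394,246) is the medium pan. I'll measure and confirm it with an enlarged crop.

```bash
cat > h.py <<'E'
import numpy as np, cv2
from scipy.optimize import least_squares
from workcell import status, read_camera, camera_info
def cloud(n,d,c=None):
    c=c or camera_info(n); K=c["K"]; v,u=np.mgrid[:d.shape[0],:d.shape[1]].astype(float)
    x=(u-K[0,2])/K[0,0]; y=(v-K[1,2])/K[1,1]
    if n=="wrist":
        r=np.hypot(x,y); s=np.where(r>1e-6,np.tan(np.minimum(r,1.5))/np.maximum(r,1e-6),1); x,y=x*s,y*s
    P=np.stack([x*d,y*d,d],-1); W=(P-c["t"])@c["R"]; W[d<=0]=np.nan
    return W
def circ(P,r,c0):
    f=least_squares(lambda c:np.hypot(P[:,0]-c[0],P[:,1]-c[1])-r,c0,loss="soft_l1",f_scale=.002); return f.x
PANS=dict(large=(.050,.042,.044),medium=(.040,.050,.052),small=(.030,.058,.060))
def pan(n,p,W,c0,name,zb=0.):
    R,h,hz=PANS[name]; z=W[...,2]; D=np.hypot(W[...,0]-c0[0],W[...,1]-c0[1])
    dark=(p.max(-1)<70)&(D<.13)&(abs(z-zb-hz-.006)<.012)
    rim=(D<R+.012)&(abs(z-zb-h)<.004)&~dark
    c=np.array(c0)
    for _ in range(3): 
        P=W[rim]; P=P[abs(np.hypot(*(P[:,:2]-c).T)-R+.0015)<(.012 if _==0 else .006)]
        c=circ(P,R-.0015,c)
    H=W[dark]; r=np.hypot(*(H[:,:2]-c).T); H=H[(r>R+.004)&(r<.11)]
    m=H.mean(0); a=np.arctan2(*(m[:2]-c)[::-1])
    q=np.cov(H[:,:2].T); e=np.linalg.eigh(q)[1][:,1]; e*=np.sign(e@(m[:2]-c))
    print(n,name,"c",c.round(4),"rim n",len(P),"z",P[:,2].mean().round(4),"ang(c->mean)",np.degrees(a).round(1),"pca",np.degrees(np.arctan2(e[1],e[0])).round(1),"end",np.max((H[:,:2]-c)@[np.cos(a),np.sin(a)]).round(4),"hz",np.median(H[:,2]).round(4),"n",len(H))
    return c,a
E
python3 - <<'E'
from h import *
px=dict(large=(336,203),medium=(394,246),small=(257,212))
W=None
c0={}
for n in("top","scene"):
    p=cv2.imread(f"pics/{n}0.png")[:,:,::-1]; d=np.load(f"pics/{n}0.npy"); W=cloud(n,d)
    if n=="top":
        for k,(u,v) in px.items(): c0[k]=W[v,u,:2]; print(k,W[v,u])
        for k,(u,v) in dict(mat=(133,258),wide=(191,208),little=(277,149),bottle=(220,163),plate=(311,155),black=(222,300),blue=(307,300),knob=(133,300)).items(): print(k,W[v,u].round(4))
        M=W
        cv2.imwrite("pics/crop1.png",cv2.resize(p[130:340,230:480,::-1],None,fx=3.0,fy=2.8,interpolation=cv2.INTER_CUBIC))
    for k in px: pan(n,p,W,c0[k],k)
    # mat
    hsv=cv2.cvtColor(np.ascontiguousarray(p),cv2.COLOR_RGB2HSV)
    D=np.hypot(W[...,0]-M[258,133,0],W[...,1]-M[258,133,1])
    m=(hsv[...,1]>70)&(D<.09); P=W[m]; print(n,"mat",np.nanmean(P,0).round(4),np.nanmin(P,0).round(4),np.nanmax(P,0).round(4))
    b=W[(hsv[...,1]<50)&(D>.09)&(D<.15)]; print("counter z near mat",np.nanmedian(b[:,2]))
E
```

```text
large [ 0.61913171 -0.20741599 -0.00139007]
medium [ 0.49572985 -0.36186989 -0.00056689]
small [0.59940313 0.01226408 0.00251724]
mat [0.4815 0.3555 0.0016]
wide [0.6154 0.1948 0.0032]
little [ 0.7749 -0.0475  0.0054]
bottle [0.7229 0.1025 0.0764]
plate [ 0.7534 -0.1415  0.0126]
black [0.3632 0.1093 0.0239]
blue [ 0.3583 -0.1168  0.0338]
knob [0.3677 0.3543 0.0032]
top large c [ 0.6156 -0.2014] rim n 128 z 0.0416 ang(c->mean) -172.1 pca -172.6 end 0.0971 hz 0.0496 n 84
top medium c [ 0.4958 -0.3527] rim n 91 z 0.0492 ang(c->mean) -164.3 pca -163.4 end 0.096 hz 0.0572 n 115
top small c [0.5946 0.0094] rim n 71 z 0.0577 ang(c->mean) 167.3 pca 166.6 end 0.0967 hz 0.0656 n 129
top mat [0.4826 0.3547 0.0052] [ 0.4216  0.2939 -0.0026] [0.5425 0.4159 0.0125]
counter z near mat 7.138010595452568e-05
scene large c [ 0.6159 -0.199 ] rim n 105 z 0.0412 ang(c->mean) -172.8 pca -172.7 end 0.0902 hz 0.0497 n 30
scene medium c [ 0.4964 -0.3494] rim n 59 z 0.0496 ang(c->mean) -164.4 pca -164.6 end 0.0888 hz 0.0577 n 31
scene small c [0.5947 0.0116] rim n 62 z 0.0574 ang(c->mean) 164.7 pca 166.5 end 0.0933 hz 0.0647 n 63
scene mat [0.4869 0.358  0.005 ] [ 0.42    0.2956 -0.0021] [0.5457 0.4182 0.0109]
counter z near mat -0.0004687329606216089
```

View pics/crop1.png

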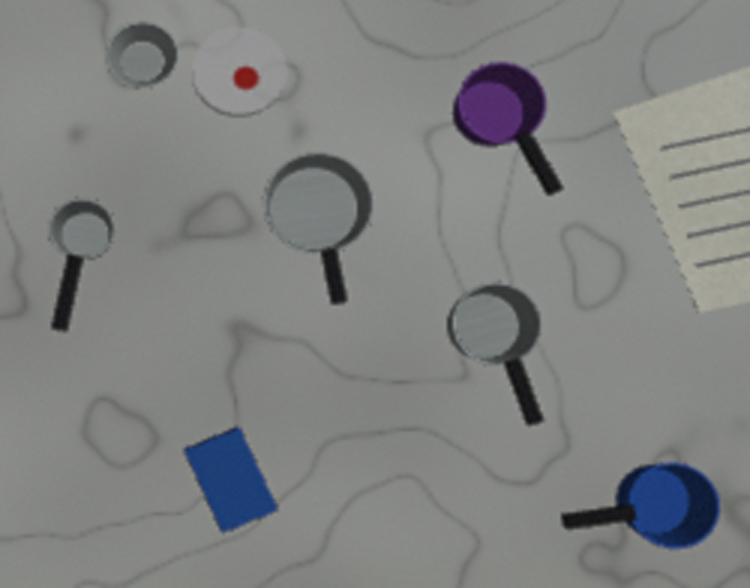

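The crop confirms it. The steel pans are large at (318,203), medium at (493,324) and small at (82,230) in the crop. Purple (500,104) and blue (668,505) are the decoys, and the bowl at (142,55) has no handle. Rim heights, handle heights and handle ends all match the given sizes.

I'll start with the large pan. The grasp point is about (0.5335, -0.2113), with the handle at -172.5°.

>>> move_arm([
  [[0,0,-0.07],[0.35,0.5,0],-0.3],
  [[0,0,-0.141],[0.71,1,0],-0.3],
  [[0,0,-0.141],[0.71,1,0],-0.3],
], grip_force=60)

```text
time: 0.48
tool_pos: [0.3062, -0.5298, 0.1967]
tcp_rot: [-3.132, -0.212, -0.0]
wrist_force: [-0.2, -0.6, -0.3]
width: 0.653
```

>>> move_arm([
  [[0,0,0],[0.35,0.5,0],-0.3],
  [[0,0,0],[0.71,1,0],-0.3],
  [[0,0,0],[0.71,1,0],-0.3],
])

```text
time: 0.85
tool_pos: [0.3768, -0.4308, 0.1971]
tcp_rot: [-3.133, -0.214, -0.0]
wrist_force: [-0.0, -0.3, 0.1]
width: 0.65
```

>>> move_arm([
  [[0,0,0],[0.35,0.5,0],-0.3],
  [[0,0,0],[0.71,1,0],-0.3],
  [[0,0,0],[0.71,1,0],-0.3],
])

```text
time: 1.23
tool_pos: [0.4476, -0.3319, 0.1972]
tcp_rot: [-3.134, -0.213, -0.0]
wrist_force: [0.5, -0.5, 0.4]
width: 0.65
```

>>> move_arm([
  [[0,0,0],[0.35,0.5,0],-0.3],
  [[0,0,0],[0.71,1,0],-0.3],
  [[0,0,0],[0.71,1,0],-0.3],
  [[0,0,0],[0.71,1,0],-0.3],
  [[0,0,0],[0.71,1,0],-0.3],
])

```text
time: 1.85
tool_pos: [0.5162, -0.2355, 0.1972]
tcp_rot: [3.135, 0.203, -0.001]
wrist_force: [-0.7, -0.1, 0.0]
width: 0.651
```

>>> move_arm([
  [[0,0,0],[0.17,0.24,-0.3],-0.3],
  [[0,0,0],[0.17,0.24,-0.7],-0.3],
  [[0,0,0],[0.17,0.24,-1],-0.3],
  [[0,0,0],[0.17,0.24,-1],-0.3],
  [[0,0,0],[0.17,0.24,-1],-0.3],
])

```text
time: 2.48
tool_pos: [0.5346, -0.2108, 0.0986]
tcp_rot: [3.134, 0.204, 0.002]
wrist_force: [0.0, -0.0, 0.5]
width: 0.649
```

```bash
python3 - <<'E'
from h import *
p,d=read_camera("wrist"); cv2.imwrite("pics/w1.png",p[:,:,::-1])
W=cloud("wrist",d); c,a=pan("wrist",p,W,(.6157,-.2003),"large"); print(c+.083*np.array([np.cos(a),np.sin(a)]), status.read_state()["tool_pos"])
p,d=read_camera("top"); pan("top",p,cloud("top",d),(.6157,-.2003),"large")
E
```

```text
wrist large c [ 0.6155 -0.2006] rim n 2252 z 0.042 ang(c->mean) -171.5 pca -171.6 end 0.0967 hz 0.0508 n 1023
[ 0.53343404 -0.21283684] [ 0.53525402 -0.21084879  0.09928687]
top large c [ 0.6152 -0.202 ] rim n 74 z 0.0414 ang(c->mean) -172.7 pca nan end 0.0943 hz 0.0455 n 1h.py:24: RuntimeWarning: Degrees of freedom <= 0 for slice
  q=np.cov(H[:,:2].T); e=np.linalg.eigh(q)[1][:,1]; e*=np.sign(e@(m[:2]-c))
  c *= np.true_divide(1, fact)
  c *= np.true_divide(1, fact)
```

View pics/w1.png

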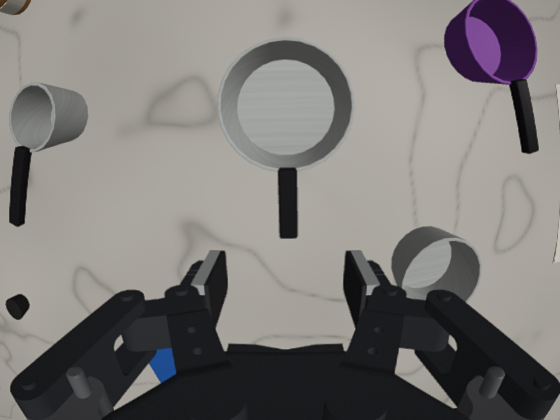

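The wrist picture shows the large pan at (285,105), with its handle at (288,205) centred between the open fingers. The fit agrees within 2 mm, so I'll go down and grip.

>>> move_arm([
  [[0,0,0.012],[-0.015,-0.02,-0.3],-0.3],
  [[0,0,0.012],[-0.015,-0.02,-0.6],-0.3],
  [[0,0,0.012],[-0.015,-0.02,-0.74],-0.3],
  [[0,0,0.012],[-0.015,-0.02,-0.74],-0.3],
  [[0,0,0.012],[-0.015,-0.02,-0.74],0.3],
  [[0,0,0.012],[-0.015,-0.02,-0.74],1],
  [[0,0,0.012],[-0.015,-0.02,-0.74],1],
  [[0,0,0.012],[-0.015,-0.02,-0.74],1],
  [[0,0,0.012],[-0.015,-0.02,-0.74],1],
  [[0,0,0.012],[-0.015,-0.02,-0.74],1],
  [[0,0,0.012],[-0.015,-0.02,-0.74],1],
], grip_force=60)

```text
time: 3.95
tool_pos: [0.5327, -0.2114, 0.0233]
tcp_rot: [-3.133, -0.236, 0.0]
wrist_force: [0.6, 0.6, 0.1]
width: 0.002
```

```bash
python3 - <<'E'
from h import *
print(status.read_state()["width"])
p,d=read_camera("wrist"); cv2.imwrite("pics/w2.png",p[:,:,::-1])
W=cloud("wrist",d); c,a=pan("wrist",p,W,(.6157,-.2003),"large")
E
```

```text
0.0019243999220736317
wrist large c [ 0.6145 -0.2006] rim n 4696 z 0.0412 ang(c->mean) -171.4 pca -169.0 end 0.0816 hz 0.0501 n 1187
```

View pics/w2.png

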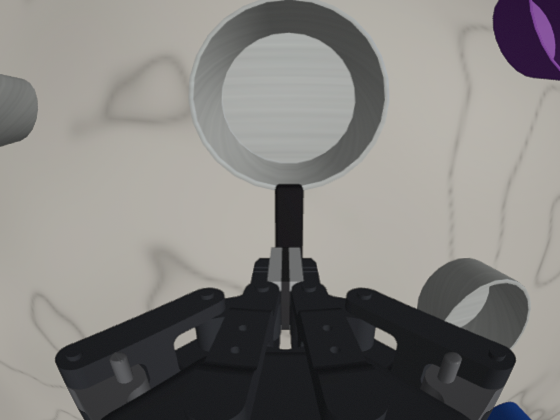

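```bash
python3 - <<'E'
from h import *
s=status.read_state(); print(s["tool_pos"],s["width"])
p,d=read_camera("wrist"); ci=camera_info("wrist"); print(ci["K"],-ci["R"].T@ci["t"],ci["R"][2])
W=cloud("wrist",d)
for u,v in [(289,200),(289,230),(289,243),(289,247),(289,252),(289,260),(275,252),(302,252),(275,262),(302,262),(268,262),(311,262),(286,300),(286,340),(265,275)]:
    print(u,v,W[v,u].round(4),p[v,u])
# where should TCP & grasp point project
for P in ([*s["tool_pos"]],[s["tool_pos"][0],s["tool_pos"][1],s["tool_pos"][2]+.019],[.6145-.097,-.2006-.0145,.044]):
    c=ci["R"]@np.array(P)+ci["t"]; r=np.hypot(c[0],c[1]); th=np.arctan2(r,c[2]); print(ci["K"][0,2]+ci["K"][0,0]*th*c[0]/r, ci["K"][1,2]+ci["K"][1,1]*th*c[1]/r)
cv2.imwrite("pics/w2c.png",cv2.resize(p[170:400,180:400,::-1],None,fx=2.6,fy=2.6,interpolation=cv2.INTER_CUBIC))
E
```

```text
[ 0.53268278 -0.21140767  0.02333041] -0.00041524568536637716
[[325.1922621    0.         284.973155  ]
 [  0.         325.1922621  209.53272991]
 [  0.           0.           1.        ]] [ 0.59882902 -0.20115588  0.1999985 ] [-0.26095639 -0.03899644 -0.96456262]
289 200 [ 0.5633 -0.2084  0.0507] [27 26 28]
289 230 [ 0.5483 -0.2107  0.05  ] [28 26 28]
289 243 [ 0.5421 -0.2116  0.0512] [28 26 29]
289 247 [ 0.5396 -0.212   0.0503] [58 58 59]
289 252 [ 0.544  -0.2112  0.0674] [90 91 91]
289 260 [ 0.5439 -0.2111  0.0758] [89 90 90]
275 252 [ 0.5428 -0.2051  0.0667] [109 110 110]
302 252 [ 0.5371 -0.2191  0.0483] [101  98  93]
275 262 [ 0.5431 -0.2054  0.0779] [108 109 110]
302 262 [ 0.5406 -0.2175  0.0687] [41 42 44]
268 262 [ 0.5385 -0.2026  0.0689] [41 42 45]
311 262 [ 0.5419 -0.2212  0.0704] [29 30 33]
286 300 [ 0.5362 -0.2109  0.0955] [47 47 48]
286 340 [ 0.4437 -0.2252  0.0011] [171 167 160]
265 275 [ 0.5387 -0.202   0.0822] [28 29 32]
285.5667624135225 240.4744713071552
285.61889726278315 253.2579366049116
288.1882777710653 280.890427175083
```

View pics/w2c.png

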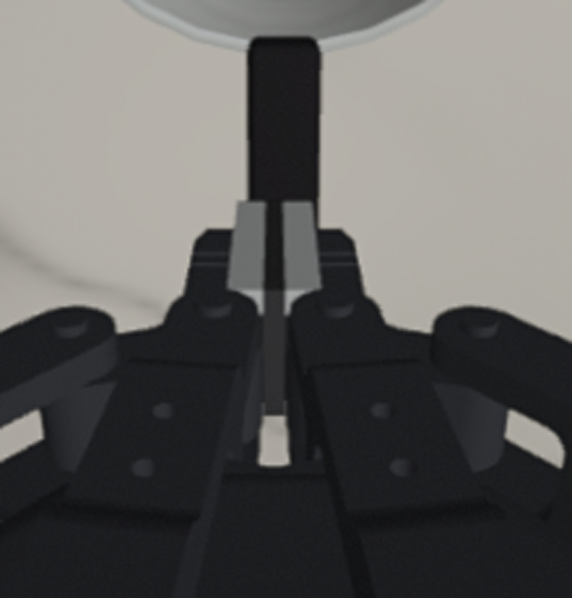

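```bash
python3 - <<'E'
from h import *
s=status.read_state(); print(s["tool_pos"],s["q"])
p,d=read_camera("scene"); W=cloud("scene",d)
ci=camera_info("scene")
def pj(P): c=ci["R"]@np.array(P)+ci["t"]; q=ci["K"]@c; return q[:2]/q[2]
for z in(.0233,.0423,.065,.09): print(z,pj([.5327,-.2114,z]).round(0))
u,v=pj([.5327,-.2114,.06]).astype(int)
for r in range(v-30,v+16,3): print(r,W[r,u].round(3),p[r,u])
cv2.imwrite("pics/s3.png",cv2.resize(p[v-60:v+60,u-80:u+80,::-1],None,fx=5,fy=5,interpolation=cv2.INTER_CUBIC)); print(u,v)
E
```

```text
[ 0.5327048  -0.21140087  0.02332796] [-4.21255397e-01  2.42268889e-01  1.97885781e+00  2.29949882e-05
  9.20561957e-01  9.99342969e-01]
0.0233 [241. 205.]
0.0423 [240. 200.]
0.065 [240. 195.]
0.09 [240. 188.]
165 [ 0.561 -0.187  0.198] [42 43 46]
168 [ 0.558 -0.189  0.186] [22 26 29]
171 [ 0.543 -0.199  0.164] [48 45 50]
174 [ 0.549 -0.196  0.158] [37 41 42]
177 [ 0.551 -0.195  0.148] [36 43 41]
180 [ 0.547 -0.199  0.133] [36 38 43]
183 [ 0.551 -0.197  0.125] [18 23 21]
186 [ 0.547 -0.2    0.11 ] [38 38 42]
189 [ 0.54  -0.205  0.093] [ 99 100 100]
192 [ 0.544 -0.204  0.084] [149 148 145]
195 [ 0.545 -0.204  0.073] [150 149 146]
198 [ 0.533 -0.212  0.052] [99 99 97]
201 [ 0.546 -0.204  0.05 ] [ 9 15 14]
204 [ 0.555 -0.199  0.045] [111 106 101]
207 [ 0.568 -0.192  0.043] [173 168 162]
210 [ 0.572 -0.19   0.034] [161 160 156]
240 195
```

View pics/s3.png

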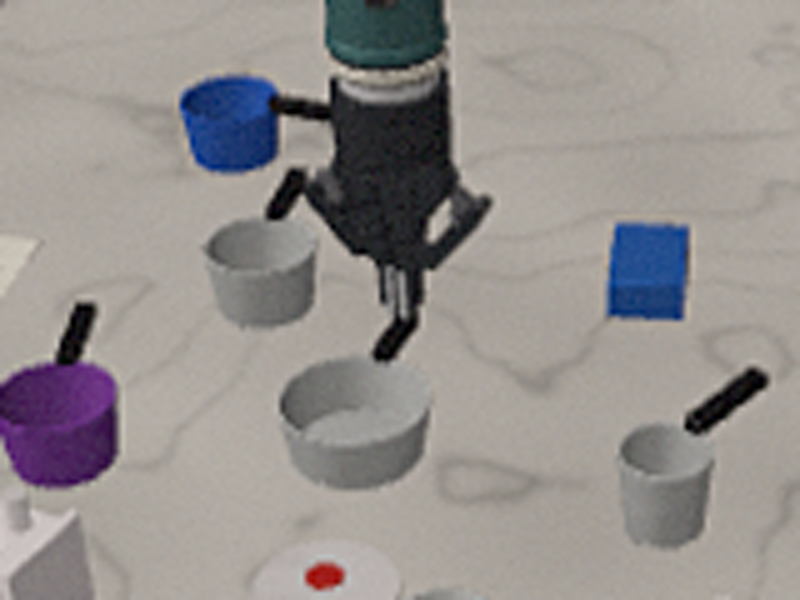

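The scene crop and the wrist depth agree. The closed fingertips end at z≈0.063 above the handle, while the state reports 0.023, so the real tips sit about 40 mm short of the reported TCP. Nothing was touched. I'll allow for 40 mm: reopen, go down 38 mm and grip.

>>> move_arm([
  [[0,0,0],[0,0,0],-0.3],
  [[0,0,0],[0,0,0],-0.3],
  [[0,0,0],[0,0,0],-0.3],
  [[0,0,0],[0,0,0],-0.3],
  [[0,0,0],[0,0,-0.2],-0.3],
  [[0,0,0],[0,0,-0.38],-0.3],
  [[0,0,0],[0,0,-0.38],-0.3],
  [[0,0,0],[0,0,-0.38],0.3],
  [[0,0,0],[0,0,-0.38],1],
  [[0,0,0],[0,0,-0.38],1],
  [[0,0,0],[0,0,-0.38],1],
  [[0,0,0],[0,0,-0.38],1],
  [[0,0,0],[0,0,-0.38],1],
], grip_force=60)

```text
time: 5.72
tool_pos: [0.5334, -0.2118, -0.014]
tcp_rot: [3.132, 0.236, 0.002]
wrist_force: [-0.5, -1.0, 3.5]
width: 0.15
```

```bash
python3 - <<'E'
from h import *
print(status.read_state()["width"])
p,d=read_camera("wrist"); W=cloud("wrist",d); pan("wrist",p,W,(.615,-.2003),"large")
for v in (210,220,230,235,240,244,248,252,256,260,270,280): print(v,W[v,275].round(4),W[v,289].round(4),W[v,302].round(4))
E
```

```text
0.14978404859759584
wrist large c [ 0.6153 -0.1994] rim n 6242 z 0.0412 ang(c->mean) -171.7 pca -171.9 end 0.098 hz 0.05 n 4478
210 [ 0.5676 -0.2025  0.048 ] [ 0.5688 -0.2075  0.0493] [ 0.5691 -0.2123  0.0482]
220 [ 0.5645 -0.203   0.0501] [ 0.5657 -0.208   0.0517] [ 0.5659 -0.2127  0.0501]
230 [ 0.5611 -0.2035  0.0513] [ 0.5617 -0.2086  0.0507] [ 0.562  -0.2134  0.0495]
235 [ 0.5586 -0.2038  0.0496] [ 0.5599 -0.2089  0.0511] [ 0.5596 -0.2138  0.0484]
240 [ 0.5565 -0.2041  0.0492] [ 0.5577 -0.2092  0.0503] [ 0.5581 -0.214   0.0495]
244 [ 0.5554 -0.2043  0.0505] [ 0.5562 -0.2094  0.0505] [ 0.5566 -0.2143  0.0498]
248 [ 0.5536 -0.2046  0.05  ] [ 0.5545 -0.2097  0.0502] [ 0.5551 -0.2145  0.0501]
252 [ 0.5524 -0.2048  0.0509] [ 0.5532 -0.2099  0.0509] [ 0.5534 -0.2148  0.0497]
256 [ 0.5506 -0.205   0.0505] [ 0.5512 -0.2102  0.05  ] [ 0.5515 -0.2152  0.0491]
260 [ 0.549  -0.2052  0.0505] [ 0.5492 -0.2105  0.0491] [ 0.5502 -0.2153  0.05  ]
270 [ 0.5445 -0.2058  0.0499] [ 0.5455 -0.2111  0.0503] [ 0.5454 -0.2162  0.0486]
280 [ 0.5404 -0.2064  0.0503] [ 0.5414 -0.2117  0.0506] [ 0.543  -0.2165  0.0524]
```

Gripped, with the width at 0.15 ≈ 13–14 mm. Lifting 100 mm and checking that the pan is level.

>>> move_arm([
  [[0,0,0],[0,0,0.03],1],
  [[0,0,0],[0,0,0.1],1],
  [[0,0,0],[0,0,0.25],1],
  [[0,0,0],[0,0,0.45],1],
  [[0,0,0],[0,0,0.65],1],
  [[0,0,0],[0,0,0.85],1],
  [[0,0,0],[0,0,1],1],
  [[0,0,0],[0,0,1],1],
  [[0,0,0],[0,0,1],1],
])

```text
time: 6.9
tool_pos: [0.5322, -0.2112, 0.0848]
tcp_rot: [-3.132, -0.236, 0.001]
wrist_force: [-0.2, -0.6, -2.1]
width: 0.154
```

```bash
cat >> h.py <<'E'
def tilt(W,c,name,zr,tol=.012):
    R=PANS[name][0]; D=np.hypot(W[...,0]-c[0],W[...,1]-c[1]); P=W[(abs(D-R+.0015)<.0025)&(abs(W[...,2]-zr)<tol)]
    A=np.c_[P[:,:2]-c,np.ones(len(P))]; s=np.linalg.lstsq(A,P[:,2],rcond=None)[0]
    print("tilt deg",np.degrees(s[:2]).round(2),"rim z",s[2].round(4),len(P))
E
python3 - <<'E'
from h import *
s=status.read_state(); print(s["width"],s["wrist_force"],s["tool_pos"])
p,d=read_camera("wrist"); W=cloud("wrist",d); c,a=pan("wrist",p,W,(.615,-.2003),"large",.1); tilt(W,c,"large",.142)
E
```

```text
0.1542476140322385 [-0.24605167 -0.55971423 -2.12546794] [ 0.53218937 -0.21117567  0.08484243]
wrist large c [ 0.6138 -0.1989] rim n 4357 z 0.1394 ang(c->mean) -171.8 pca -172.2 end 0.0983 hz 0.1484 n 4605
tilt deg [-1.22 -0.17] rim z 0.1381 7731
```

>>> move_arm([
  [[0,0,0.03],[0,0.12,0.05],1],
  [[0,0,0.08],[-0.02,0.35,0.05],1],
  [[0,0,0.13],[-0.03,0.6,0.05],1],
  [[0,0,0.18],[-0.04,0.8,0.05],1],
  [[0,0,0.214],[-0.06,1,0.05],1],
])

```text
time: 7.58
tool_pos: [0.5263, -0.1099, 0.0901]
tcp_rot: [-3.047, -0.762, 0.001]
wrist_force: [0.5, -0.2, -2.3]
width: 0.151
```

>>> move_arm([
  [[0,0,0.05],[0,0.25,0],1],
  [[0,0,0.1],[-0.02,0.5,0],1],
  [[0,0,0.16],[-0.04,0.75,0],1],
  [[0,0,0.214],[-0.06,1,0],1],
])

```text
time: 8.07
tool_pos: [0.5202, -0.01, 0.0903]
tcp_rot: [-2.877, -1.262, 0.0]
wrist_force: [-0.3, 0.2, -2.4]
width: 0.152
```

>>> move_arm([
  [[0,0,0.05],[0,0.25,0],1],
  [[0,0,0.1],[-0.02,0.5,0],1],
  [[0,0,0.16],[-0.04,0.75,0],1],
  [[0,0,0.214],[-0.06,1,0],1],
])

```text
time: 8.57
tool_pos: [0.5141, 0.09, 0.0903]
tcp_rot: [-2.625, -1.725, 0.0]
wrist_force: [1.9, 0.1, -2.1]
width: 0.153
```

>>> move_arm([
  [[0,0,0.05],[0,0.25,0],1],
  [[0,0,0.1],[-0.02,0.5,0],1],
  [[0,0,0.16],[-0.04,0.75,0],1],
  [[0,0,0.214],[-0.06,1,0],1],
])

```text
time: 9.07
tool_pos: [0.5081, 0.1899, 0.0902]
tcp_rot: [-2.3, -2.14, 0.0]
wrist_force: [-0.3, 0.2, -3.2]
width: 0.154
```

>>> move_arm([
  [[0,0,0.05],[0,0.25,0],1],
  [[0,0,0.1],[-0.02,0.5,0],1],
  [[0,0,0.16],[-0.04,0.7,0],1],
  [[0,0,0.214],[-0.05,0.87,0],1],
  [[0,0,0.214],[-0.05,0.87,0],1],
  [[0,0,0.214],[-0.05,0.87,0],1],
  [[0,0,0.214],[-0.05,0.87,0],1],
])

```text
time: 9.95
tool_pos: [0.5036, 0.2749, 0.0903]
tcp_rot: [1.916, 2.49, -0.001]
wrist_force: [-0.2, 0.0, -2.5]
width: 0.15
```

```bash
cat >> h.py <<'E'
def mat(n,p,W,c0=(.4825,.3555)):
    hsv=cv2.cvtColor(np.ascontiguousarray(p),cv2.COLOR_RGB2HSV); D=np.hypot(W[...,0]-c0[0],W[...,1]-c0[1])
    m=((hsv[...,1]>70)&(D<.09)&(W[...,2]<.02)&(W[...,2]>-.01)).astype(np.uint8)
    m=cv2.morphologyEx(m,cv2.MORPH_OPEN,np.ones((3,3))); P=W[m>0][:,:2]
    f=least_squares(lambda c:np.r_[1e-9,np.maximum(np.hypot(*(P-c).T)-.062,0)],c0); print(n,"mat fit",f.x.round(4),len(P),"hull",P.min(0).round(4),P.max(0).round(4)); return f.x
E
python3 - <<'E'
from h import *
s=status.read_state(); print(s["width"],s["wrist_force"],s["tool_pos"],s["tcp_rot"])
c0=s["tool_pos"][:2]+.083*np.array([-np.cos(np.radians(-75)),-np.sin(np.radians(-75))])
for n in("wrist","top"):
    p,d=read_camera(n); W=cloud(n,d); c,a=pan(n,p,W,c0,"large",.103); tilt(W,c,"large",.143); mat(n,p,W)
    print("c-tcp",c-s["tool_pos"][:2])
    if n=="wrist": cv2.imwrite("pics/w4.png",p[:,:,::-1])
E
```

```text
0.14996651928063848 [-0.1605567   0.01118178 -2.46631715] [0.50362145 0.27490612 0.09029369] [ 1.91591415e+00  2.48966496e+00 -6.73737405e-04]
wrist large c [0.4831 0.3554] rim n 6478 z 0.1445 ang(c->mean) -75.5 pca -75.7 end 0.0978 hz 0.1542 n 4444
tilt deg [ 0.06 -0.35] rim z 0.144 7940Traceback (most recent call last):
  File "<stdin>", line 5, in <module>
  File "h.py", line 35, in mat
    f=least_squares(lambda c:np.r_[1e-9,np.maximum(np.hypot(*(P-c).T)-.062,0)],c0); print(n,"mat fit",f.x.round(4),len(P),"hull",P.min(0).round(4),P.max(0).round(4)); return f.x
                                                                                                                                 ~~~~~^^^
    return umr_minimum(a, axis, None, out, keepdims, initial, where)
ValueError: zero-size array to reduction operation minimum which has no identity
```

The wrist view puts the pan at (0.4831, 0.3554) with the handle at -75.5°, and the mat is at about (0.482, 0.355). Lowering slowly.

>>> move_arm([
  [[0,0,0],[0,0,-0.15],1],
  [[0,0,0],[0,0,-0.3],1],
  [[0,0,0],[0,0,-0.45],1],
  [[0,0,0],[0,0,-0.6],1],
  [[0,0,0],[0,0,-0.7],1],
  [[0,0,0],[0,0,-0.8],1],
  [[0,0,0],[0,0,-0.86],1],
  [[0,0,0],[0,0,-0.9],1],
  [[0,0,0],[0,0,-0.93],1],
  [[0,0,0],[0,0,-0.93],1],
  [[0,0,0],[0,0,-0.93],1],
])

```text
time: 11.38
tool_pos: [0.504, 0.2757, -0.0023]
tcp_rot: [1.914, 2.491, 0.001]
wrist_force: [-0.3, 0.2, -1.5]
width: 0.153
```

>>> move_arm([
  [[0,0,0],[0,0,-0.01],1],
  [[0,0,0],[0,0,-0.02],1],
  [[0,0,0],[0,0,-0.03],1],
  [[0,0,0],[0,0,-0.03],1],
])

```text
time: 11.88
tool_pos: [0.5036, 0.2755, -0.0058]
tcp_rot: [-1.914, -2.491, 0.0]
wrist_force: [-0.2, -0.3, -1.7]
width: 0.149
```

>>> move_arm([
  [[0,0,0],[0,0,-0.01],1],
  [[0,0,0],[0,0,-0.02],1],
  [[0,0,0],[0,0,-0.02],1],
])

```text
time: 12.25
tool_pos: [0.5036, 0.2756, -0.0077]
tcp_rot: [-1.914, -2.491, 0.0]
wrist_force: [0.4, 0.7, -2.1]
width: 0.156
```

>>> move_arm([
  [[0,0,0],[0,0,-0.005],1],
  [[0,0,0],[0,0,-0.01],1],
  [[0,0,0],[0,0,-0.01],1],
])

```text
time: 12.62
tool_pos: [0.5039, 0.2755, -0.0085]
tcp_rot: [1.915, 2.491, 0.0]
wrist_force: [-0.8, -0.8, -1.1]
width: 0.151
```

>>> move_arm([
  [[0,0,0],[0,0,-0.005],1],
  [[0,0,0],[0,0,-0.01],1],
  [[0,0,0],[0,0,-0.01],1],
])

```text
time: 13.0
tool_pos: [0.504, 0.2755, -0.009]
tcp_rot: [1.914, 2.491, 0.0]
wrist_force: [-2.3, -3.0, 6.1]
width: 0.155
```

```bash
python3 - <<'E'
from h import *
s=status.read_state(); print(s["wrist_force"],s["torque"],s["tool_pos"])
p,d=read_camera("wrist"); W=cloud("wrist",d); c,a=pan("wrist",p,W,(.483,.3555),"large",.005); tilt(W,c,"large",.047)
E
```

```text
[-2.25880579 -3.03025842  6.09096011] [-0.4192498   0.26622919  0.04062919] [ 0.50399077  0.27547839 -0.00895505]
wrist large c [0.4832 0.3558] rim n 6202 z 0.0462 ang(c->mean) -75.4 pca -75.7 end 0.0977 hz 0.0551 n 4452
tilt deg [ 0.04 -0.3 ] rim z 0.0457 7897
```

Contact at 6 N, level, on the mat. Releasing and rising.

>>> move_arm([
  [[0,0,0],[0,0,0],0.6],
  [[0,0,0],[0,0,0],0.4],
  [[0,0,0],[0,0,0],0.1],
  [[0,0,0],[0,0,0],-0.2],
  [[0,0,0],[0,0,0],-0.2],
  [[0,0,0],[0,0,0.2],-0.2],
  [[0,0,0],[0,0,0.5],-0.2],
  [[0,0,0],[0,0,1],-0.2],
  [[0,0,0],[0,0,1],-0.2],
  [[0,0,0],[0,0,1],-0.2],
])

```text
time: 14.3
tool_pos: [0.5041, 0.2758, 0.0917]
tcp_rot: [1.914, 2.49, 0.003]
wrist_force: [-0.3, 0.1, -0.0]
width: 0.598
```

```bash
python3 - <<'E'
from h import *
s=status.read_state(); print(s["wrist_force"],s["tool_pos"],s["width"])
p,d=read_camera("wrist"); W=cloud("wrist",d); c,a=pan("wrist",p,W,(.483,.3555),"large",.005); tilt(W,c,"large",.047); m=mat("wrist",p,W); cv2.imwrite("pics/w5.png",p[:,:,::-1])
E
```

```text
[-0.27845338  0.14645277 -0.04575979] [0.50412967 0.27577633 0.09168213] 0.5978868598399978
wrist large c [0.4824 0.3546] rim n 2165 z 0.0454 ang(c->mean) -75.3 pca -75.1 end 0.0965 hz 0.0538 n 1138
tilt deg [ 0.37 -1.58] rim z 0.0452 2759
wrist mat fit [0.4803 0.355 ] 806 hull [0.4185 0.2942] [0.5219 0.3834]
```

View pics/w5.png

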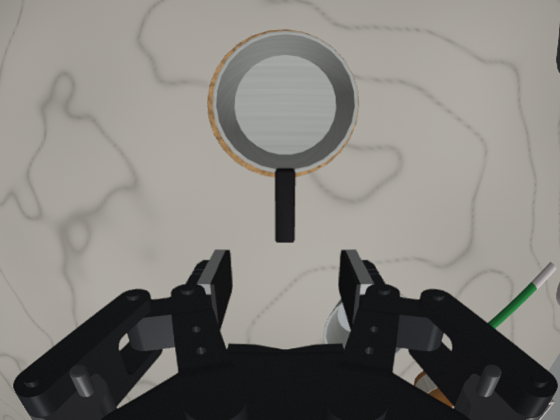

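The large pan (285,105) sits in the middle of the cork, with its handle to (285,240). Next is the medium pan, with the grasp point near (0.416, -0.375).

>>> move_arm([
  [[0,0,-0.08],[-0.06,-0.4,0.1],-0.2],
  [[0,0,-0.165],[-0.13,-1,0.1],-0.2],
  [[0,0,-0.165],[-0.13,-1,0.1],-0.2],
])

```text
time: 14.72
tool_pos: [0.4884, 0.172, 0.0984]
tcp_rot: [-2.224, -2.217, 0.007]
wrist_force: [-0.5, 0.8, -0.2]
width: 0.602
```

>>> move_arm([
  [[0,0,-0.08],[-0.06,-0.5,0],-0.2],
  [[0,0,-0.165],[-0.13,-1,0],-0.2],
])

```text
time: 14.98
tool_pos: [0.477, 0.0753, 0.0993]
tcp_rot: [-2.49, -1.914, 0.002]
wrist_force: [1.2, 0.0, -0.2]
width: 0.604
```

>>> move_arm([
  [[0,0,-0.08],[-0.06,-0.5,0],-0.2],
  [[0,0,-0.165],[-0.13,-1,0],-0.2],
])

```text
time: 15.22
tool_pos: [0.464, -0.025, 0.0994]
tcp_rot: [-2.717, -1.575, 0.002]
wrist_force: [0.0, -0.6, 0.4]
width: 0.599
```

>>> move_arm([
  [[0,0,-0.08],[-0.06,-0.5,0],-0.2],
  [[0,0,-0.165],[-0.13,-1,0],-0.2],
])

```text
time: 15.48
tool_pos: [0.4511, -0.1251, 0.0994]
tcp_rot: [-2.898, -1.21, 0.001]
wrist_force: [0.7, 0.3, -0.5]
width: 0.599
```

>>> move_arm([
  [[0,0,-0.08],[-0.06,-0.5,0],-0.2],
  [[0,0,-0.165],[-0.13,-1,0],-0.2],
])

```text
time: 15.72
tool_pos: [0.4383, -0.2251, 0.0994]
tcp_rot: [-3.03, -0.825, 0.001]
wrist_force: [0.9, -0.1, -0.1]
width: 0.6
```

>>> move_arm([
  [[0,0,-0.08],[-0.06,-0.5,0],-0.2],
  [[0,0,-0.16],[-0.13,-1,0],-0.2],
  [[0,0,-0.16],[-0.13,-1,0],-0.2],
  [[0,0,-0.16],[-0.13,-1,0],-0.2],
])

```text
time: 16.23
tool_pos: [0.4254, -0.3232, 0.0991]
tcp_rot: [-3.107, -0.445, 0.002]
wrist_force: [-0.0, 0.4, -0.1]
width: 0.6
```

>>> move_arm([
  [[0,0,0],[-0.09,-0.5,0],-0.2],
  [[0,0,0],[-0.09,-0.5,0],-0.2],
  [[0,0,0],[-0.09,-0.5,0],-0.2],
])

```text
time: 16.6
tool_pos: [0.4168, -0.3726, 0.0998]
tcp_rot: [-3.108, -0.446, 0.001]
wrist_force: [-0.1, 0.6, -0.1]
width: 0.603
```

```bash
python3 - <<'E'
from h import *
s=status.read_state()
p,d=read_camera("wrist"); W=cloud("wrist",d); c,a=pan("wrist",p,W,(.496,-.352),"medium"); print(c+.083*np.array([np.cos(a),np.sin(a)]), s["tool_pos"], s["tcp_rot"]); cv2.imwrite("pics/w6.png",p[:,:,::-1])
from scipy.spatial.transform import Rotation as Ro
y=Ro.from_rotvec(s["tcp_rot"]).as_matrix()[:,1]; print("y ang",np.degrees(np.arctan2(y[1],y[0])),"want",np.degrees(a)+90)
E
```

```text
wrist medium c [ 0.4948 -0.352 ] rim n 1652 z 0.0497 ang(c->mean) -163.5 pca -163.5 end 0.0973 hz 0.0581 n 1392
[ 0.41516257 -0.37553716] [ 0.41684326 -0.37259652  0.09979707] [-3.10797315e+00 -4.45989630e-01  8.42102585e-04]
y ang -73.66778697027584 want -73.52571480999646
```

View pics/w6.png

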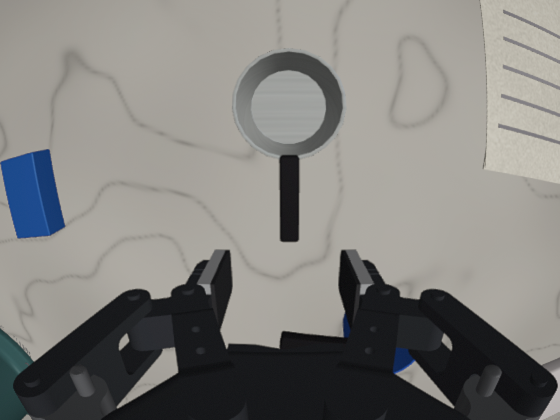

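Medium steel pan at (288,103), handle (289,200) centred between the fingers. The blue decoy at (380,340) is well behind the fingers and lower than the gripper body. Descend and grip.

>>> move_arm([
  [[0,0,0],[-0.015,-0.03,-0.3],-0.2],
  [[0,0,0],[-0.015,-0.03,-0.6],-0.2],
  [[0,0,0],[-0.015,-0.03,-0.86],-0.2],
  [[0,0,0],[-0.015,-0.03,-0.86],-0.2],
])

```text
time: 17.15
tool_pos: [0.4136, -0.3741, 0.0119]
tcp_rot: [-3.105, -0.446, 0.005]
wrist_force: [1.1, 1.0, 0.3]
width: 0.604
```

>>> move_arm([
  [[0,0,0],[0,0,-0.1],-0.2],
  [[0,0,0],[0,0,-0.19],-0.2],
  [[0,0,0],[0,0,-0.19],-0.2],
  [[0,0,0],[0,0,-0.19],0.3],
  [[0,0,0],[0,0,-0.19],1],
  [[0,0,0],[0,0,-0.19],1],
  [[0,0,0],[0,0,-0.19],1],
  [[0,0,0],[0,0,-0.19],1],
  [[0,0,0],[0,0,-0.19],1],
], grip_force=60)

```text
time: 18.27
tool_pos: [0.4154, -0.3779, -0.0042]
tcp_rot: [3.109, 0.444, 0.001]
wrist_force: [-1.8, -1.1, 2.2]
width: 0.154
```

>>> move_arm([
  [[0,0,0],[0,0,0.03],1],
  [[0,0,0],[0,0,0.1],1],
  [[0,0,0],[0,0,0.25],1],
  [[0,0,0],[0,0,0.45],1],
  [[0,0,0],[0,0,0.65],1],
  [[0,0,0],[0,0,0.85],1],
  [[0,0,0],[0,0,1],1],
  [[0,0,0],[0,0,1],1],
  [[0,0,0],[0,0,1],1],
])

```text
time: 19.4
tool_pos: [0.4148, -0.377, 0.0949]
tcp_rot: [-3.109, -0.444, 0.001]
wrist_force: [0.8, -0.1, -0.7]
width: 0.151
```

```bash
python3 - <<'E'
from h import *
s=status.read_state(); print(s["width"],s["wrist_force"],s["tool_pos"])
p,d=read_camera("wrist"); W=cloud("wrist",d); c,a=pan("wrist",p,W,(.4948,-.352),"medium",.1); tilt(W,c,"medium",.15); print(c-s["tool_pos"][:2])
E
```

```text
0.1509679362605285 [ 0.83771445 -0.11700362 -0.74496285] [ 0.41482269 -0.37701138  0.09486572]
wrist medium c [ 0.4945 -0.3525] rim n 4042 z 0.1478 ang(c->mean) -163.2 pca -163.0 end 0.0971 hz 0.1565 n 5320
tilt deg [-2.59 -0.78] rim z 0.1466 6641
[0.07969657 0.02451581]
```

Held; 2.6° droop. Raise the grip slightly and carry it to the nest with a final handle angle near -135°.

>>> move_arm([
  [[0,0,0.01],[0.03,0.12,0.1],1],
  [[0,0,0.02],[0.07,0.35,0.2],1],
  [[0,0,0.03],[0.12,0.55,0.2],1],
  [[0,0,0.04],[0.16,0.77,0.2],1],
  [[0,0,0.045],[0.2,1,0.2],1],
], grip_force=80)

```text
time: 20.08
tool_pos: [0.4352, -0.2752, 0.1151]
tcp_rot: [-3.091, -0.556, 0.0]
wrist_force: [-0.2, 0.3, 0.5]
width: 0.147
```

>>> move_arm([
  [[0,0,0.01],[0.05,0.25,0],1],
  [[0,0,0.02],[0.1,0.5,0],1],
  [[0,0,0.03],[0.15,0.75,0],1],
  [[0,0,0.045],[0.2,1,0],1],
])

```text
time: 20.58
tool_pos: [0.4549, -0.1751, 0.115]
tcp_rot: [-3.07, -0.666, 0.001]
wrist_force: [0.1, 0.1, -1.1]
width: 0.148
```

>>> move_arm([
  [[0,0,0.01],[0,0.25,0],1],
  [[0,0,0.02],[0,0.5,0],1],
  [[0,0,0.03],[0,0.75,0],1],
  [[0,0,0.045],[0,1,0],1],
])

```text
time: 21.08
tool_pos: [0.4544, -0.0753, 0.115]
tcp_rot: [-3.044, -0.774, 0.001]
wrist_force: [0.2, 0.0, -1.2]
width: 0.146
```

>>> move_arm([
  [[0,0,0.01],[0,0.25,0],1],
  [[0,0,0.02],[0,0.5,0],1],
  [[0,0,0.03],[0,0.75,0],1],
  [[0,0,0.045],[0,1,0],1],
])

```text
time: 21.58
tool_pos: [0.4542, 0.0245, 0.115]
tcp_rot: [-3.015, -0.881, 0.001]
wrist_force: [-0.1, -0.2, -1.2]
width: 0.147
```

>>> move_arm([
  [[0,0,0.01],[0,0.25,0],1],
  [[0,0,0.02],[0,0.5,0],1],
  [[0,0,0.03],[0,0.75,0],1],
  [[0,0,0.045],[0,1,0],1],
])

```text
time: 22.08
tool_pos: [0.454, 0.1243, 0.115]
tcp_rot: [-2.982, -0.987, 0.001]
wrist_force: [-0.5, -0.2, -1.7]
width: 0.151
```

>>> move_arm([
  [[0,0,0.01],[-0.03,0.25,0],1],
  [[0,0,0.02],[-0.07,0.5,0],1],
  [[0,0,0.03],[-0.11,0.75,0],1],
  [[0,0,0.045],[-0.15,1,0],1],
])

```text
time: 22.58
tool_pos: [0.4386, 0.2241, 0.115]
tcp_rot: [-2.946, -1.092, 0.001]
wrist_force: [0.1, -0.1, -2.7]
width: 0.15
```

>>> move_arm([
  [[0,0,0.01],[-0.04,0.2,0],1],
  [[0,0,0.02],[-0.08,0.4,0],1],
  [[0,0,0.03],[-0.12,0.6,0],1],
  [[0,0,0.043],[-0.15,0.73,0],1],
  [[0,0,0.043],[-0.15,0.73,0],1],
  [[0,0,0.043],[-0.15,0.73,0],1],
  [[0,0,0.043],[-0.15,0.73,0],1],
])

```text
time: 23.45
tool_pos: [0.4252, 0.2949, 0.1153]
tcp_rot: [2.909, 1.186, -0.0]
wrist_force: [-1.4, -0.3, -1.8]
width: 0.148
```

```bash
python3 - <<'E'
from h import *
s=status.read_state(); print(s["width"],s["wrist_force"],s["tool_pos"])
c0=s["tool_pos"][:2]+.083*np.array([.707,.707])
zb=s["tool_pos"][2]+.004
p,d=read_camera("wrist"); W=cloud("wrist",d); c,a=pan("wrist",p,W,c0,"medium",zb); tilt(W,c,"medium",zb+.05); print(c-s["tool_pos"][:2])
p,d=read_camera("top"); W=cloud("top",d); c,a=pan("top",p,W,c0,"medium",zb)
p,d=read_camera("scene"); W=cloud("scene",d); c,a=pan("scene",p,W,(.483,.355),"large",.005)
E
```

```text
0.14769475707822216 [-1.44633468 -0.34892546 -1.8085733 ] [0.42523939 0.29494338 0.11530652]
wrist medium c [0.4844 0.3541] rim n 4771 z 0.1683 ang(c->mean) -135.1 pca -135.0 end 0.0977 hz 0.1774 n 5253
tilt deg [-1.96 -1.95] rim z 0.1675 6706
[0.05919402 0.05912398]
top medium c [0.4848 0.3525] rim n 88 z 0.1682 ang(c->mean) -132.5 pca 144.4 end 0.0975 hz 0.1766 n 31
scene large c [0.4844 0.3557] rim n 119 z 0.0458 ang(c->mean) -72.1 pca -76.6 end 0.0971 hz 0.0527 n 67
```

The medium pan is over the nest but noses down 2.7°. I'll level it by tilting the tool a little, and re-measure.

>>> move_arm([
  [[0.011,-0.011,0],[0.002,0.015,0],1],
  [[0.021,-0.021,0],[0.005,0.03,0],1],
  [[0.021,-0.021,0],[0.005,0.03,0],1],
  [[0.021,-0.021,0],[0.005,0.03,0],1],
])

```text
time: 24.1
tool_pos: [0.4257, 0.2985, 0.1155]
tcp_rot: [-2.891, -1.18, -0.068]
wrist_force: [-0.6, 0.2, -1.3]
width: 0.147
```

```bash
python3 - <<'E'
from h import *
s=status.read_state(); print(s["width"],s["wrist_force"],s["tool_pos"])
c0=(.4835,.355)
zb=s["tool_pos"][2]+.006
p,d=read_camera("wrist"); W=cloud("wrist",d); c,a=pan("wrist",p,W,c0,"medium",zb); tilt(W,c,"medium",zb+.05)
E
```

```text
0.14671588682659178 [-0.59007362  0.23528916 -1.30924822] [0.42568234 0.29854384 0.11548365]
wrist medium c [0.4827 0.3556] rim n 5676 z 0.1716 ang(c->mean) -135.0 pca -134.9 end 0.0973 hz 0.1782 n 5268
tilt deg [-2.76 -2.73] rim z 0.1711 7152
```

The tilt fit takes in some of the inner wall, so I don't trust it. I'll re-measure using the per-azimuth top of the rim and the handle's slope.

```bash
cat >> h.py <<'E'
def tilt(W,c,name,zr,a=None,p=None):
    R=PANS[name][0]; X=W[...,0]-c[0]; Y=W[...,1]-c[1]; D=np.hypot(X,Y)
    m=(D<R+.002)&(D>R-.005)&(abs(W[...,2]-zr)<.012); t=np.arctan2(Y,X); Q=[]
    for k in np.arange(-180,180,15):
        z=W[...,2][m&(abs(np.degrees(t)-k-7.5)<7.5)]
        if len(z)>3: Q.append([R*np.cos(np.radians(k+7.5)),R*np.sin(np.radians(k+7.5)),1,np.percentile(z,90)])
    Q=np.array(Q); s=np.linalg.lstsq(Q[:,:3],Q[:,3],rcond=None)[0]
    if a is not None:
        L=-(X*np.cos(a)+Y*np.sin(a)); B=-X*np.sin(a)+Y*np.cos(a)
        h=(p.max(-1)<70)&(L<-R-.003)&(L>-.072)&(abs(B)<.005)&(abs(W[...,2]-zr-.008)<.01)
        g=np.polyfit(L[h],W[...,2][h],1); print("handle slope deg (outward from grip)",np.degrees(g[0]).round(2),h.sum(),"rim slope same dir",np.degrees(-s[0]*np.cos(a)-s[1]*np.sin(a)).round(2))
    print("tilt deg",np.degrees(s[:2]).round(2),"rim z",s[2].round(4),len(Q))
E
python3 - <<'E'
from h import *
from scipy.spatial.transform import Rotation as Ro
s=status.read_state(); print(Ro.from_rotvec(s["tcp_rot"]).as_matrix()[:,2])
zb=s["tool_pos"][2]+.006
p,d=read_camera("wrist"); W=cloud("wrist",d); c,a=pan("wrist",p,W,(.4835,.355),"medium",zb); tilt(W,c,"medium",zb+.05,a,p)
p,d=read_camera("scene"); W=cloud("scene",d); tilt(W,c,"medium",zb+.05)
p,d=read_camera("top"); W=cloud("top",d); tilt(W,c,"medium",zb+.05)
E
```

```text
[ 0.03312831  0.03308591 -0.99890332]
wrist medium c [0.4827 0.3556] rim n 5660 z 0.1716 ang(c->mean) -135.0 pca -135.0 end 0.0972 hz 0.1782 n 5274
handle slope deg (outward from grip) 2.42 1932 rim slope same dir -1.95
tilt deg [-1.47 -1.29] rim z 0.1732 24
tilt deg [ 0.51 -0.02] rim z 0.1736 21
tilt deg [-0.49  0.53] rim z 0.1745 15
```

Rim height against tool height implies the droop was only ~0.6° before my correction. The handle slope of +2.4° now agrees with that. I'll undo most of the correction.

>>> move_arm([
  [[-0.008,0.008,0],[-0.007,-0.01,0],1],
  [[-0.016,0.016,0],[-0.015,-0.02,0],1],
  [[-0.016,0.016,0],[-0.015,-0.02,0],1],
  [[-0.016,0.016,0],[-0.015,-0.02,-0.2],1],
  [[-0.016,0.016,0],[-0.015,-0.02,-0.35],1],
  [[-0.016,0.016,0],[-0.015,-0.02,-0.5],1],
  [[-0.016,0.016,0],[-0.015,-0.02,-0.5],1],
  [[-0.016,0.016,0],[-0.015,-0.02,-0.5],1],
])

```text
time: 25.3
tool_pos: [0.4245, 0.2967, 0.0656]
tcp_rot: [-2.904, -1.186, -0.017]
wrist_force: [-0.5, 0.7, -0.6]
width: 0.15
```

```bash
python3 - <<'E'
from h import *
s=status.read_state(); print(s["tool_pos"])
zb=s["tool_pos"][2]+.005
p,d=read_camera("wrist"); W=cloud("wrist",d); c,a=pan("wrist",p,W,(.4835,.355),"medium",zb); tilt(W,c,"medium",zb+.05,a,p)
cv2.imwrite("pics/w7.png",p[:,:,::-1])
E
```

```text
[0.4244642  0.29673068 0.06558777]
wrist medium c [0.4833 0.3554] rim n 4952 z 0.1198 ang(c->mean) -135.1 pca -135.0 end 0.0975 hz 0.1282 n 5246
handle slope deg (outward from grip) 0.31 1917 rim slope same dir -3.66
tilt deg [-2.67 -2.51] rim z 0.1209 24
```

View pics/w7.png

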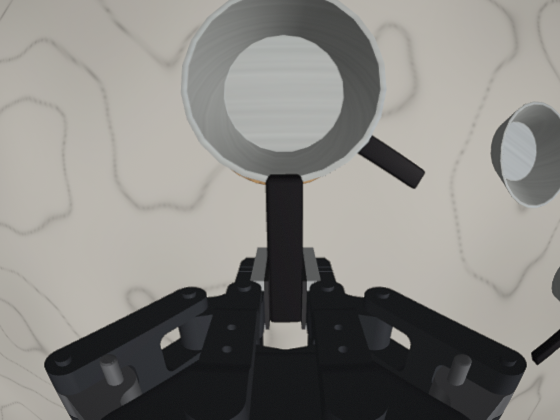

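The medium pan (283,90) is held level over the large one, whose handle shows at (395,165). Lowering it in.

>>> move_arm([
  [[0,0,0],[0,0,-0.12],1],
  [[0,0,0],[0,0,-0.24],1],
  [[0,0,0],[0,0,-0.36],1],
  [[0,0,0],[0,0,-0.45],1],
  [[0,0,0],[0,0,-0.52],1],
  [[0,0,0],[0,0,-0.56],1],
  [[0,0,0],[0,0,-0.58],1],
  [[0,0,0],[0,0,-0.58],1],
  [[0,0,0],[0,0,-0.58],1],
])

```text
time: 26.48
tool_pos: [0.4245, 0.2968, 0.0078]
tcp_rot: [-2.904, -1.186, -0.017]
wrist_force: [0.2, 0.1, -1.5]
width: 0.144
```

>>> move_arm([
  [[0,0,0],[0,0,-0.01],1],
  [[0,0,0],[0,0,-0.02],1],
  [[0,0,0],[0,0,-0.02],1],
])

```text
time: 26.85
tool_pos: [0.4242, 0.2965, 0.0053]
tcp_rot: [-2.904, -1.186, -0.016]
wrist_force: [1.3, 0.0, -1.3]
width: 0.146
```

>>> move_arm([
  [[0,0,0],[0,0,-0.005],1],
  [[0,0,0],[0,0,-0.01],1],
  [[0,0,0],[0,0,-0.01],1],
])

```text
time: 27.22
tool_pos: [0.4242, 0.2966, 0.0043]
tcp_rot: [-2.904, -1.186, -0.016]
wrist_force: [0.6, 0.0, -1.6]
width: 0.144
```

>>> move_arm([
  [[0,0,0],[0,0,-0.005],1],
  [[0,0,0],[0,0,-0.01],1],
  [[0,0,0],[0,0,-0.01],1],
])

```text
time: 27.6
tool_pos: [0.4242, 0.2965, 0.0036]
tcp_rot: [-2.904, -1.186, -0.016]
wrist_force: [-1.7, -1.2, 1.8]
width: 0.148
```

```bash
python3 - <<'E'
from h import *
s=status.read_state(); print(s["tool_pos"],s["wrist_force"],s["torque"])
p,d=read_camera("wrist"); W=cloud("wrist",d); c,a=pan("wrist",p,W,(.4835,.355),"medium",.008); tilt(W,c,"medium",.058,a,p)
E
```

```text
[0.42418624 0.29651871 0.0036076 ] [-1.72169831 -1.16494428  1.77659766] [-0.21404612  0.30109561 -0.01260392]
wrist medium c [0.4827 0.3551] rim n 5135 z 0.0574 ang(c->mean) -114.1 pca 166.4 end 0.0933 hz 0.0652 n 8252Traceback (most recent call last):
  File "<stdin>", line 3, in <module>
  File "h.py", line 46, in tilt
    g=np.polyfit(L[h],W[...,2][h],1); print("handle slope deg (outward from grip)",np.degrees(g[0]).round(2),h.sum(),"rim slope same dir",np.degrees(-s[0]*np.cos(a)-s[1]*np.sin(a)).round(2))
    raise TypeError("expected non-empty vector for x")
TypeError: expected non-empty vector for x
```

Contact at the expected height, with the rim at 0.0574 (ideal 0.058). I'll press a touch, release and rise.

>>> move_arm([
  [[0,0,0],[0,0,-0.005],1],
  [[0,0,0],[0,0,-0.005],0.8],
  [[0,0,0],[0,0,-0.005],0.6],
  [[0,0,0],[0,0,-0.005],0.4],
  [[0,0,0],[0,0,-0.005],0.1],
  [[0,0,0],[0,0,-0.005],-0.1],
  [[0,0,0],[0,0,-0.005],-0.1],
  [[0,0,0],[0,0,0.2],-0.1],
  [[0,0,0],[0,0,0.5],-0.1],
  [[0,0,0],[0,0,1],-0.1],
  [[0.005,-0.005,0],[0,0,1],-0.1],
  [[-0.005,0.005,0],[0,0,1],-0.1],
])

```text
time: 29.15
tool_pos: [0.4236, 0.2961, 0.1033]
tcp_rot: [2.908, 1.187, -0.001]
wrist_force: [-0.2, 0.6, -0.9]
width: 0.549
```

```bash
python3 - <<'E'
from h import *
s=status.read_state(); print(s["tool_pos"],s["width"])
from scipy.spatial.transform import Rotation as Ro
R=Ro.from_rotvec(s["tcp_rot"]).as_matrix(); print(R[:,2],np.degrees(np.arctan2(R[1,1],R[0,1])))
p,d=read_camera("wrist"); cv2.imwrite("pics/w8.png",p[:,:,::-1]); W=cloud("wrist",d); c,a=pan("wrist",p,W,(.4835,.355),"medium",.008); tilt(W,c,"medium",.058); pan("wrist",p,W,(.4835,.355),"large",.005)
# inner floor heights
D=np.hypot(W[...,0]-c[0],W[...,1]-c[1]); print("medium floor z",np.nanmedian(W[...,2][D<.02]))
E
```

```text
[0.42363755 0.29609007 0.10328149] 0.5491078226067355
[-7.09777353e-04 -7.01479591e-04 -9.99999502e-01] -45.5916375292986
wrist medium c [0.4828 0.3554] rim n 1702 z 0.0568 ang(c->mean) -114.2 pca 165.2 end 0.0919 hz 0.0648 n 2244
tilt deg [-1.4 -1.4] rim z 0.0585 24
wrist large c [0.4833 0.355 ] rim n 1942 z 0.0457 ang(c->mean) -107.2 pca 164.8 end 0.0872 hz 0.0642 n 2197
medium floor z 0.01027566869757514
```

View pics/w8.png

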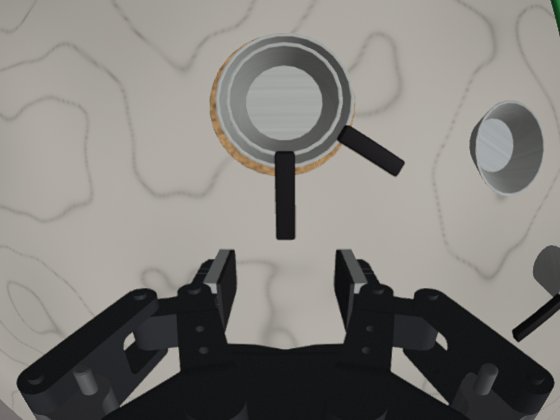

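The medium pan is nested, with its floor at 0.010 (ideal 0.011). Its handle runs straight down to (285,238), and the large one's to (403,170), about 60° apart. Now the small pan, with the grasp point near (0.514, 0.029) and the handle at 167°.

>>> move_arm([
  [[0,0,0.1],[0.07,-0.2,0],-0.1],
  [[0,0,0.21],[0.15,-0.45,0],-0.1],
  [[0,0,0.32],[0.22,-0.65,0],-0.1],
  [[0,0,0.43],[0.28,-0.85,0],-0.1],
  [[0,0,0.454],[0.3,-0.89,0],-0.1],
])

```text
time: 29.82
tool_pos: [0.4532, 0.206, 0.1012]
tcp_rot: [-2.309, -2.128, 0.007]
wrist_force: [-1.1, 0.0, -0.2]
width: 0.552
```

>>> move_arm([
  [[0,0,0.11],[0.07,-0.2,0],-0.1],
  [[0,0,0.22],[0.15,-0.45,0],-0.1],
  [[0,0,0.33],[0.22,-0.65,0],-0.1],
  [[0,0,0.43],[0.28,-0.85,0],-0.1],
  [[0,0,0.454],[0.3,-0.89,0],-0.1],
])

```text
time: 30.45
tool_pos: [0.4831, 0.1172, 0.1013]
tcp_rot: [-1.42, -2.799, 0.005]
wrist_force: [-0.1, 0.7, -0.1]
width: 0.551
```

>>> move_arm([
  [[0,0,0.11],[0.07,-0.2,0],-0.1],
  [[0,0,0.22],[0.15,-0.45,0],-0.1],
  [[0,0,0.33],[0.22,-0.65,0],-0.1],
  [[0,0,0.43],[0.28,-0.85,0],-0.1],
  [[0,0,0.454],[0.3,-0.89,0],-0.1],
  [[0,0,0.454],[0.3,-0.89,0],-0.1],
  [[0,0,0.454],[0.3,-0.89,0],-0.1],
])

```text
time: 31.32
tool_pos: [0.5134, 0.0298, 0.1022]
tcp_rot: [-0.356, -3.119, 0.0]
wrist_force: [0.3, -0.9, -0.4]
width: 0.546
```

```bash
python3 - <<'E'
from h import *
s=status.read_state()
p,d=read_camera("wrist"); W=cloud("wrist",d); c,a=pan("wrist",p,W,(.5946,.0102),"small"); print(c+.083*np.array([np.cos(a),np.sin(a)]), s["tool_pos"],s["width"]); cv2.imwrite("pics/w9.png",p[:,:,::-1])
from scipy.spatial.transform import Rotation as Ro
y=Ro.from_rotvec(s["tcp_rot"]).as_matrix()[:,1]; print("y ang",np.degrees(np.arctan2(y[1],y[0])),"want",np.degrees(a)-90)
E
```

```text
wrist small c [0.5928 0.0108] rim n 911 z 0.0575 ang(c->mean) 167.1 pca 167.3 end 0.0972 hz 0.0663 n 1601
[0.51184476 0.02928056] [0.51338114 0.02979739 0.10221246] 0.5460933261630049
y ang 76.97346804926067 want 77.12120333871465
```

View pics/w9.png

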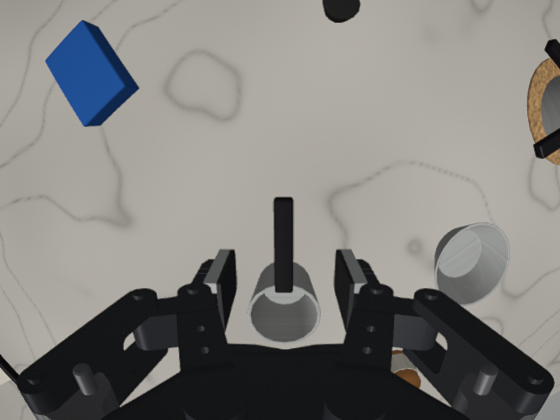

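The small pan at (285,312) has its handle (283,245) centred between the fingers. The camera is now on the other side. Descend and grip.

>>> move_arm([
  [[0,0,0],[-0.015,-0.005,-0.3],-0.1],
  [[0,0,0],[-0.015,-0.005,-0.6],-0.1],
  [[0,0,0],[-0.015,-0.005,-0.85],-0.1],
  [[0,0,0],[-0.015,-0.005,-0.99],-0.1],
  [[0,0,0],[-0.015,-0.005,-0.99],-0.1],
  [[0,0,0],[-0.015,-0.005,-0.99],-0.1],
  [[0,0,0],[-0.015,-0.005,-0.99],0.3],
  [[0,0,0],[-0.015,-0.005,-0.99],1],
  [[0,0,0],[-0.015,-0.005,-0.99],1],
  [[0,0,0],[-0.015,-0.005,-0.99],1],
  [[0,0,0],[-0.015,-0.005,-0.99],1],
  [[0,0,0],[-0.015,-0.005,-0.99],1],
], grip_force=70)

```text
time: 32.88
tool_pos: [0.513, 0.0291, 0.0049]
tcp_rot: [0.356, 3.121, 0.0]
wrist_force: [-1.1, -0.7, 5.7]
width: 0.149
```

>>> move_arm([
  [[0,0,0],[0,0,0.03],1],
  [[0,0,0],[0,0,0.1],1],
  [[0,0,0],[0,0,0.25],1],
  [[0,0,0],[0,0,0.45],1],
  [[0,0,0],[0,0,0.65],1],
  [[0,0,0],[0,0,0.85],1],
  [[0,0,0],[0,0,1],1],
  [[0,0,0],[0,0,1],1],
  [[0,0,0],[0,0,1],1],
])

```text
time: 34.0
tool_pos: [0.5122, 0.0291, 0.1039]
tcp_rot: [-0.355, -3.12, 0.0]
wrist_force: [-0.5, -0.6, -1.8]
width: 0.15
```

```bash
python3 - <<'E'
from h import *
s=status.read_state(); print(s["width"],s["wrist_force"],s["tool_pos"])
for n in("top","scene","wrist"):
  try:
    p,d=read_camera(n); W=cloud(n,d); c,a=pan(n,p,W,(.5928,.0108),"small",.1); print(c-s["tool_pos"][:2]); tilt(W,c,"small",.157)
  except Exception as e: print(n,e)
E
```

```text
0.14957104264309629 [-0.53126168 -0.59154602 -1.79635375] [0.51217785 0.0290831  0.10387692]
top zero-size array to reduction operation maximum which has no identity
scene small c [0.5933 0.0117] rim n 45 z 0.1557 ang(c->mean) 164.0 pca 167.9 end 0.0919 hz 0.1642 n 93
[ 0.081112   -0.01735369]
tilt deg [-2.33  1.5 ] rim z 0.1561 18
wrist small c [0.5928 0.0108] rim n 0 z nan ang(c->mean) 167.0 pca 166.5 end 0.0992 hz 0.1639 n 4361
[ 0.08062215 -0.0182831 ]
wrist too many indices for array: array is 1-dimensional, but 2 were indexedh.py:23: RuntimeWarning: Mean of empty slice.
  m=H.mean(0); a=np.arctan2(*(m[:2]-c)[::-1])
  ret = um.true_divide(
  avg = a.mean(axis, **keepdims_kw)
h.py:24: RuntimeWarning: Degrees of freedom <= 0 for slice
  q=np.cov(H[:,:2].T); e=np.linalg.eigh(q)[1][:,1]; e*=np.sign(e@(m[:2]-c))
  c *= np.true_divide(1, fact)
  c *= np.true_divide(1, fact)
h.py:25: RuntimeWarning: Mean of empty slice.
  print(n,name,"c",c.round(4),"rim n",len(P),"z",P[:,2].mean().round(4),"ang(c->mean)",np.degrees(a).round(1),"pca",np.degrees(np.arctan2(e[1],e[0])).round(1),"end",np.max((H[:,:2]-c)@[np.cos(a),np.sin(a)]).round(4),"hz",np.median(H[:,2]).round(4),"n",len(H))
  ret = ret.dtype.type(ret / rcount)
```

>>> move_arm([
  [[0,0,0],[-0.03,0.1,0.1],1],
  [[0,0,0],[-0.09,0.3,0.2],1],
  [[0,0,0],[-0.15,0.5,0.3],1],
  [[0,0,0],[-0.21,0.7,0.3],1],
  [[0,0,0],[-0.27,0.87,0.3],1],
])

```text
time: 34.78
tool_pos: [0.4854, 0.1174, 0.1349]
tcp_rot: [0.355, 3.121, 0.001]
wrist_force: [0.1, -0.4, -1.7]
width: 0.15
```

>>> move_arm([
  [[0,0,-0.006],[-0.07,0.22,0],1],
  [[0,0,-0.012],[-0.14,0.44,0],1],
  [[0,0,-0.018],[-0.21,0.66,0],1],
  [[0,0,-0.024],[-0.27,0.87,0],1],
])

```text
time: 35.28
tool_pos: [0.4579, 0.2042, 0.1343]
tcp_rot: [-0.414, -3.114, 0.0]
wrist_force: [-0.3, 0.6, -1.3]
width: 0.153
```

>>> move_arm([
  [[0,0,0],[-0.07,0.22,0],1],
  [[0,0,0],[-0.14,0.44,0],1],
  [[0,0,0],[-0.21,0.66,0],1],
  [[0,0,0],[-0.27,0.87,0],1],
])

```text
time: 35.78
tool_pos: [0.4309, 0.2912, 0.1343]
tcp_rot: [-0.414, -3.114, 0.0]
wrist_force: [0.0, -0.5, -0.9]
width: 0.146
```

>>> move_arm([
  [[0,0,0],[-0.07,0.22,0],1],
  [[0,0,0],[-0.14,0.44,0],1],
  [[0,0,0],[-0.21,0.66,0],1],
  [[0,0,0],[-0.28,0.87,0],1],
  [[0,0,0],[-0.28,0.87,0],1],
  [[0,0,0],[-0.28,0.87,0],1],
  [[0,0,0],[-0.28,0.87,0],1],
])

```text
time: 36.65
tool_pos: [0.4038, 0.3764, 0.1343]
tcp_rot: [-0.415, -3.114, 0.001]
wrist_force: [0.8, -0.3, -2.0]
width: 0.151
```

```bash
python3 - 2>/dev/null <<'E'
from h import *
s=status.read_state(); print(s["width"],s["wrist_force"],s["tool_pos"],s["q"])
zb=s["tool_pos"][2]-.005
for n in("top","scene","wrist"):
  p,d=read_camera(n); W=cloud(n,d); cv2.imwrite(f"pics/{n}10.png",p[:,:,::-1])
  try: c,a=pan(n,p,W,(.4828,.3553),"small",zb); tilt(W,c,"small",zb+.058)
  except Exception as e: print(n,e)
  if n=="wrist":
    X=W[...,0]-s["tool_pos"][0]; Y=W[...,1]-s["tool_pos"][1]; a=np.radians(165); L=-(X*np.cos(a)+Y*np.sin(a)); B=-X*np.sin(a)+Y*np.cos(a)
    h=(p.max(-1)<70)&(abs(B)<.006)&(L<.03)&(L>-.02)&(abs(W[...,2]-zb-.066)<.01); g=np.polyfit(L[h],W[...,2][h],1); print("handle slope (toward pan)",np.degrees(g[0]),h.sum(),"L",L[h].min(),L[h].max())
E
```

```text
0.1505109256237996 [ 0.77072512 -0.3367224  -2.0373267 ] [0.40377818 0.37638957 0.13428712] [ 7.05348717e-01  8.16099688e-02  1.93657767e+00 -2.66116219e-04
  1.12382999e+00 -6.00167827e-01]
top small c [0.4843 0.3532] rim n 96 z 0.1863 ang(c->mean) 166.2 pca 168.0 end 0.0758 hz 0.1942 n 124
tilt deg [-2.47  0.16] rim z 0.188 24
scene small c [0.4843 0.3559] rim n 67 z 0.1857 ang(c->mean) 163.1 pca 166.1 end 0.0936 hz 0.1952 n 100
tilt deg [-2.01  1.27] rim z 0.1867 20
wrist small c [0.4828 0.3553] rim n 0 z nan ang(c->mean) 164.8 pca 164.7 end 0.0979 hz 0.195 n 4358
wrist too many indices for array: array is 1-dimensional, but 2 were indexed
handle slope (toward pan) 2.1163288126966715 2914 L -0.016107710408489344 0.02996584092683279
```

The small pan is over the nest: cross-checked centre ≈ (0.4833, 0.355) against the nest at (0.4828, 0.3553). Any droop is 2° at most. Lowering it in.

>>> move_arm([
  [[0,0,0],[0,0,-0.15],1],
  [[0,0,0],[0,0,-0.3],1],
  [[0,0,0],[0,0,-0.45],1],
  [[0,0,0],[0,0,-0.55],1],
  [[0,0,0],[0,0,-0.6],1],
  [[0,0,0],[0,0,-0.6],1],
  [[0,0,0],[0,0,-0.6],1],
])

```text
time: 37.67
tool_pos: [0.4042, 0.3775, 0.075]
tcp_rot: [0.414, 3.113, 0.001]
wrist_force: [0.3, 0.8, -1.1]
width: 0.151
```

```bash
python3 - 2>/dev/null <<'E'
from h import *
s=status.read_state(); print(s["wrist_force"],s["tool_pos"])
zb=s["tool_pos"][2]-.005
for n in("top","scene"):
  p,d=read_camera(n); W=cloud(n,d); cv2.imwrite(f"pics/{n}11.png",p[:,:,::-1])
  for k,z in(("small",zb),("medium",.008)):
    c,a=pan(n,p,W,(.4828,.3553),k,z); 
E
```

```text
[ 0.29560621  0.78706458 -1.13018318] [0.40419168 0.37749797 0.07498922]
top small c [0.4848 0.3541] rim n 93 z 0.127 ang(c->mean) 165.8 pca 170.5 end 0.076 hz 0.1343 n 108
top medium c [0.4844 0.3541] rim n 66 z 0.0579 ang(c->mean) -114.4 pca 166.5 end 0.0932 hz 0.0646 n 170
scene small c [0.4851 0.3574] rim n 65 z 0.1265 ang(c->mean) 162.7 pca 161.4 end 0.0942 hz 0.1355 n 94
scene medium c [0.4841 0.356 ] rim n 76 z 0.0568 ang(c->mean) -111.0 pca 167.8 end 0.0893 hz 0.0617 n 90
```

>>> move_arm([
  [[0,0,0],[-0.005,0,-0.12],1],
  [[0,0,0],[-0.005,0,-0.24],1],
  [[0,0,0],[-0.005,0,-0.34],1],
  [[0,0,0],[-0.005,0,-0.42],1],
  [[0,0,0],[-0.005,0,-0.48],1],
  [[0,0,0],[-0.005,0,-0.52],1],
  [[0,0,0],[-0.005,0,-0.55],1],
  [[0,0,0],[-0.005,0,-0.55],1],
  [[0,0,0],[-0.005,0,-0.55],1],
])

```text
time: 38.9
tool_pos: [0.4034, 0.3773, 0.0197]
tcp_rot: [0.414, 3.114, 0.001]
wrist_force: [-0.4, -0.1, -2.0]
width: 0.151
```

>>> move_arm([
  [[0,0,0],[0,0,-0.01],1],
  [[0,0,0],[0,0,-0.02],1],
  [[0,0,0],[0,0,-0.02],1],
])

```text
time: 39.28
tool_pos: [0.4031, 0.377, 0.0173]
tcp_rot: [-0.414, -3.114, 0.0]
wrist_force: [0.1, 0.5, -1.3]
width: 0.148
```

>>> move_arm([
  [[0,0,0],[0,0,-0.005],1],
  [[0,0,0],[0,0,-0.01],1],
  [[0,0,0],[0,0,-0.01],1],
])

```text
time: 39.65
tool_pos: [0.4032, 0.3772, 0.0166]
tcp_rot: [-0.414, -3.114, -0.0]
wrist_force: [-1.4, 0.4, 1.0]
width: 0.15
```

>>> move_arm([
  [[0,0,0],[0,0,-0.005],1],
  [[0,0,0],[0,0,-0.01],1],
  [[0,0,0],[0,0,-0.01],1],
])

```text
time: 40.02
tool_pos: [0.403, 0.3774, 0.0162]
tcp_rot: [-0.414, -3.114, -0.001]
wrist_force: [-4.9, 0.1, 6.5]
width: 0.152
```

Contact at the predicted height. Release gently and rise.

>>> move_arm([
  [[0,0,0],[0,0,0],0.8],
  [[0,0,0],[0,0,0],0.6],
  [[0,0,0],[0,0,0],0.4],
  [[0,0,0],[0,0,0],0.2],
  [[0,0,0],[0,0,0],0.1],
  [[0,0,0],[0,0,0],0.1],
  [[0,0,0],[0,0,0.15],0.1],
  [[0,0,0],[0,0,0.4],0.1],
  [[0,0,0],[0,0,0.8],0.1],
  [[0,0,0],[0,0,1],0.1],
  [[0,0,0],[0,0,1],0.1],
])

```text
time: 41.4
tool_pos: [0.405, 0.3786, 0.1188]
tcp_rot: [0.414, 3.11, 0.007]
wrist_force: [-0.2, -0.5, 0.3]
width: 0.451
```

>>> move_arm([
  [[0,0,0],[0,-0.5,0.3],0.1],
  [[0,0,0],[0,-1,0.5],0.1],
  [[0,0,0],[0,-1,0.5],0.1],
])

```text
time: 41.78
tool_pos: [0.4035, 0.2749, 0.1662]
tcp_rot: [0.419, 3.112, 0.0]
wrist_force: [0.7, 0.0, -0.2]
width: 0.445
```

>>> move_arm([
  [[0,0,0],[0,-0.5,0],0.1],
  [[0,0,0],[0,-1,0],0.1],
  [[0,0,0],[0,-1,0],0.1],
  [[0,0,0],[0,-1,0],0.1],
])

```text
time: 42.28
tool_pos: [0.403, 0.1776, 0.1647]
tcp_rot: [-0.415, -3.113, -0.001]
wrist_force: [0.1, 0.5, -0.5]
width: 0.45
```

```bash
python3 - 2>/dev/null <<'E'
from h import *
N=np.array([.4838,.355])
for n in("top","scene"):
  p,d=read_camera(n); W=cloud(n,d); cv2.imwrite(f"pics/{n}12.png",p[:,:,::-1])
  D=np.hypot(*(W[...,:2]-N).transpose(2,0,1)); print("small floor z",np.nanmedian(W[...,2][D<.012]),"(ideal .014)")
  for k,z in(("small",.011),("medium",.008),("large",.005)):
    pan(n,p,W,N,k,z)
    zz=z+PANS[k][1]; tilt(W,N,k,zz)
  dk=(p.max(-1)<70)&(D>.055)&(D<.1)&(W[...,2]>.03)&(W[...,2]<.09); t=np.degrees(np.arctan2(W[...,1]-N[1],W[...,0]-N[0]))[dk]; h,e=np.histogram(t,np.arange(-180,181,10)); print("handle az",[(int(e[i]),int(h[i])) for i in np.nonzero(h)[0]])
  for lo,hi in((-95,-55),(-155,-115),(145,180)):
    s=(t>lo)&(t<hi); print(lo,np.mean(t[s]).round(1),np.median(W[...,2][dk][s]).round(4))
  if n=="top": a=p[190:330,60:220]
  else: a=p[190:310,330:490]
  cv2.imwrite(f"pics/{n}12c.png",cv2.resize(np.ascontiguousarray(a[:,:,::-1]),None,fx=4,fy=4,interpolation=cv2.INTER_CUBIC))
a=cv2.imread("pics/top12c.png"); b=cv2.imread("pics/scene12c.png"); b=cv2.copyMakeBorder(b,0,a.shape[0]-b.shape[0],0,0,0); cv2.imwrite("pics/fin.png",cv2.resize(np.hstack([a,b]),(800,350)))
E
```

```text
small floor z 0.01470123648358651 (ideal .014)
top small c [0.4838 0.3541] rim n 80 z 0.0687 ang(c->mean) 177.6 pca 110.1 end 0.0546 hz 0.0762 n 67
tilt deg [-1.93  0.22] rim z 0.0709 24
top medium c [0.4841 0.3535] rim n 102 z 0.0574 ang(c->mean) -86.4 pca -51.3 end 0.0964 hz 0.0568 n 99
tilt deg [-1.74 -0.83] rim z 0.0597 22
top large c [0.484  0.3531] rim n 104 z 0.0467 ang(c->mean) -75.1 pca -75.0 end 0.0976 hz 0.055 n 84
tilt deg [ 0.2  -2.21] rim z 0.0496 18
handle az [(-90, 5), (-80, 80), (-70, 3), (150, 1), (160, 1)]
-95 -75.3 0.0551
-155 nan nan
145 159.8 0.0758
small floor z nan (ideal .014)
scene small c [0.4841 0.3571] rim n 75 z 0.0679 ang(c->mean) -172.1 pca 108.0 end 0.0858 hz 0.0739 n 89
tilt deg [-2.94  3.92] rim z 0.0695 19
scene medium c [0.4841 0.3561] rim n 65 z 0.0573 ang(c->mean) -139.1 pca 131.2 end 0.0956 hz 0.0659 n 131
tilt deg [-3.81 -2.91] rim z 0.0604 12
scene large c [0.4836 0.3552] rim n 79 z 0.0456 ang(c->mean) -91.5 pca -16.5 end 0.0919 hz 0.0548 n 102
tilt deg [-3.21 -1.81] rim z 0.0489 16
handle az [(-140, 36), (-130, 6), (-80, 48), (-70, 19), (150, 11), (160, 25)]
-95 -71.3 0.0527
-155 -132.4 0.0655
145 161.9 0.0764
```

View pics/fin.png

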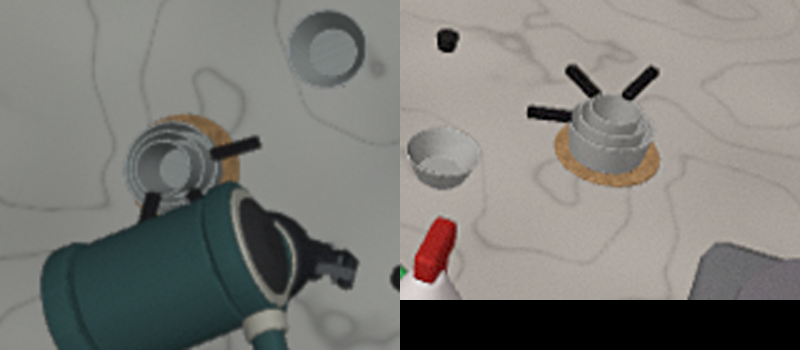

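View pics/top12.png

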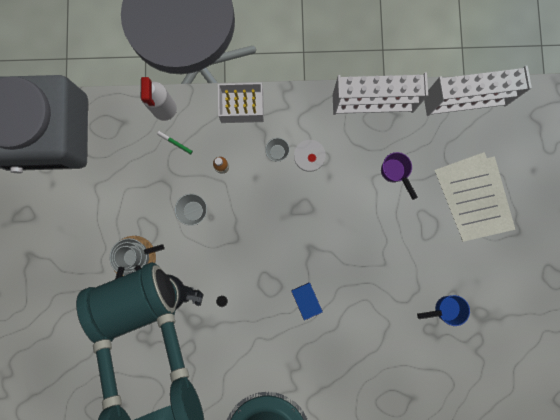

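The nest is complete. In the top view the mat and nest are at (130,258), both bowls and the bottle are at their original pixels, and the decoys are untouched. The scene crop shows the three handles fanned. Handing in.

```bash
python3 -c "
from workcell import status,order
s=status.read_state(); print(s['time'],s['wrist_force']); print(order.finish_job())"
```

```text
42.375 [-0.09604034 -1.14782437  1.10964409]
the job is handed in; nothing more can be done
None
```

The three steel pans are nested on the cork mat in the order asked: large, then medium, then small. I handed the job in at about 42 s, with the gripper open and clear of the nest.

**Last checks:**

| Pan | Rim height measured, top / scene camera (m) | Ideal (m) | Handle direction |
|---|---|---|---|
| large | 0.0467 / 0.0456 | 0.047 | about -75° |
| medium | 0.0574 / 0.0573 | 0.058 | about -135° |
| small | 0.0687 / 0.0679 | 0.069 | about 165° |

- **Fit:** The small pan's floor read 0.0147 m against an ideal 0.014 m. All three centres lie within about 2 mm of each other and about 3 mm of the mat's centre.
- **Handles:** Each is about 60° from its neighbours.
- **Setting down:** I lowered each pan in millimetre steps and released it on a contact force of a few newtons.
- **Other things:** Both bowls, the bottle and the blue and purple decoys look unmoved in the last top picture.

**What failed or disagreed:**
- **First grasp:** It closed on air above the large pan's handle. The real fingertips sit about 40 mm short of the reported TCP, so I corrected for that from then on.
- **Tilt fits:** They stayed unreliable because inner-wall points bias them. At the end they read roughly 2–5°, and the two cameras did not agree. I relied on the rim and floor heights instead.
- **Camera disagreement:** The top and scene cameras differed by 2–3 mm in y.
- **Hidden handle:** In the last top picture the arm hid the medium pan's handle, so its final direction comes from the scene camera (-132°) and the wrist camera just before release (-135°).

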